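# Sweep the brass ferrules off the sorting board into the blue bin

## Robot

A 6-joint arm with a two-finger parallel gripper is mounted at the origin on the work surface. World frame = base frame: x ahead of the robot, y to its left, z up, the work surface at z = 0. Lengths are in mm, angles in rad, forces in N, time in s.
With the tool pointing down it reaches from about 325 to 900 mm from the base axis. Payload 6.1 kg.
Tool frame: the origin (TCP) lies at the very end of the fingers, on their centre line; the grasp point (between the pads) lies 19 mm behind it (r.grasp_offset is the distance from the TCP to the grasp point, in mm); x points along the fingers, y is the direction in which the jaws open and shut, and the axes are right-handed (so a half turn about x gives the same grasp; the last joint's range is limited). The gripper opens to 85 mm and grips with 20 to 120 N. Pads are 22 mm wide; open, the fingers measure 114 mm over their backs; the gripper's body (76 mm by 85 mm) begins 54 mm behind the grasp point. The pads swing forward as they close: fully open they stand 13 mm farther back than shut.
Start: joints at [-1.265, 0.22, 1.526, -0, 1.395, -0.126], TCP at [261.559, -567.629, 231.3] pointing down, gripper open.
Joint ranges: [-2.98, 2.98], [-0.91, 2.08], [0.09, 2.57], [-1.24, 4.39], [0.2, 2.65], [-2.68, 2.68]. Speed limits (rad/s): [2.57, 2.57, 3.01, 3.14, 3.14, 3.14].

## Interface

Orientations are given as a rotation vector (axis times angle).
In Python, from plant import r gives the robot as it stands. The module is installed in compiled form; this text tells all that it offers.
- The arm moves only by the shell command python3 -m inch 'ROWS' [FORCE]. ROWS is a JSON object of lists of equal length, an entry for each row: "hand": the closure in counts, from 0 (fully open) to 255 (shut); "offset": the shift along the tool's x, y, z in cm, a list of three; "roll": the turn about the tool's x in rad. In form: {"hand": [hand, ...], "offset": [[x, y, z], ...], "roll": [roll, ...]}. A call has 1 to 20 rows; each row shifts and turns the commanded pose from where the row before left it, along the tool's axes as they then stand; what a row does not reach is not made up. A row lasts 1/8 s, in which the tool goes at most 62.5 mm and 10.7 degrees, less where a joint would pass 70% of its speed; a pose out of reach is approached as far as the arm can. A call with a gripper value outside its range is refused whole. The fingers move at their own pace and stop on an object; FORCE is the grip in N (left out, the last holds). Time passes only in rows, so rows that do not move let the fingers close. It gives the time, the measured TCP pose, the force and the opening at its end, in the units of the state.
- r.observe(): the state, without advancing time (a new reading comes with each control period).
- r.snapshot(name): name is "side" or "top" or "wrist"; returns the picture (400x640x3 uint8, red, green, blue); there is no depth.
- r.calibration(name): a dict with "mtx" (3x3 intrinsics, pixels), "cam_to_world" (4x4, takes a point from camera to world coordinates); the wrist camera has in their place "T_tool_cam" (4x4, takes a point from camera to tool coordinates, whose origin is the TCP and whose axes are the tool frame's). Camera axes: x right, y down, z forward; pixel columns grow to the right and rows downward; lengths in mm; the calibration is good to about 2 mm. A picture is of the moment at which its call begins: read the wrist's pose just before it. calibration takes no time and is no camera call.
- r.job_done(): hands the job in, once; it reports no verdict.
The state is a dict: "time": time; "q": joint angles; "joint_vel": joint speeds; "joint_torque": joint torques, N m; "position": TCP position; "tcp_rot": TCP orientation; "force": force on the tool from outside, world axes, zero at the start; "moment": the same for the moment, N m; "grip_width": opening from 0.0 (shut) to 1.0 (fully open).
Only numpy, scipy, OpenCV 4.12 (cv2) and the standard library are available. Lean on these libraries where they do the work, as an engineer would, in place of code of your own. Each camera call takes 0.05 s, during which the arm holds its last target. There are 200 camera calls.

## Task

Three brass ferrules are left standing on the raised sorting board: with the fingers, sweep each of them along the board and off its end into the blue bin, without picking any of them up. Do not disturb the spool and the black cap that share the board, nor anything else on the table.

Things in the scene. Friction and masses are not known exactly. Their poses are not given: they have to be found in the camera images.
- board: grey sorting board, fixed: 220 mm (x) by 300 mm (y), flat top 60 mm above the table. Origin: centre of its underside, on the table. A bin stands at each end (+y, -y); the ends are open. Each long edge has a 6 mm wide aluminium lip 5 mm high. The ferrules and the spool stand in four lanes along y, at x about -75, -25, 25, 75 mm, any in any lane; nothing else is in a ferrule's lane.
- bin_blue: blue plastic bin, fixed, open-topped, 220 (x) by 120 (y) by 54 mm high, walls and floor 4 mm. Origin: centre of its underside; axes parallel to the board's. It stands 2 mm from one end (+y or -y, it varies) of the board, its rim 6 mm below the board's top, so that a part pushed over the end drops in.
- bin_red: red plastic bin, stays empty, at the other end of the board from the blue one; fixed, open-topped, 220 (x) by 120 (y) by 54 mm high, walls and floor 4 mm. Origin: centre of its underside; axes parallel to the board's. It stands 2 mm from one end (+y or -y, it varies) of the board, its rim 6 mm below the board's top, so that a part pushed over the end drops in.
- ferrule_a: brass rope-end ferrule, an upright solid cylinder 30 mm in diameter and 18 mm tall with a dark round mark (bore) on its top, about 60 g, loose, standing flat on the sorting board. Origin: centre of its underside, z up the cylinder. It slides when pushed and may tumble as it drops into the bin.
- ferrule_b: brass rope-end ferrule, an upright solid cylinder 30 mm in diameter and 18 mm tall with a dark round mark (bore) on its top, about 60 g, loose, standing flat on the sorting board. Origin: centre of its underside, z up the cylinder. It slides when pushed and may tumble as it drops into the bin.
- ferrule_c: brass rope-end ferrule, an upright solid cylinder 30 mm in diameter and 18 mm tall with a dark round mark (bore) on its top, about 60 g, loose, standing flat on the sorting board. Origin: centre of its underside, z up the cylinder. It slides when pushed and may tumble as it drops into the bin.
- spool: small thread spool on the board, green with white flanges, 32 mm in diameter, 35 mm tall, loose, upright. Origin: centre of its underside. To be left alone.
- cap: black rubber cap standing on the board in the spool's lane, 50 to 60 mm from the spool's centre towards the board's +y: 28 mm in diameter, 26 mm tall, tapering above, loose. Origin: centre of its underside. To be left alone.
- tape: cardboard-brown roll lying flat on the table beyond the board, 96 mm in diameter, 45 mm high, loose. Origin: centre of its underside.
- carton: closed cardboard carton on the table beyond the board, 80 by 160 by 70 mm high, loose. Origin: centre of its underside.
- glue: yellow bottle with a red cap on the table, right, 60 mm in diameter, 150 mm tall, loose. Origin: centre of its underside.
- jar: amber jar on the table, left, 70 mm in diameter, 90 mm tall, loose. Origin: centre of its underside.
- mallet: hammer lying on the table, right, loose, handle along its x. Origin: underside, near its middle.

How it is judged:
By the outcome, as a careful person would: the job done as asked, in the order asked, and still so for the second after the job is handed in, with the robot touching nothing.
It also fails if it takes over 54 s, if anything falls off the work surface, if the arm or the gripper's body presses on something with over 40 N, if the wrist force passes 120 N, or if a joint passes its speed limit or range.

## Working session

There is one attempt and no reset: what is moved stays moved. The work goes in short steps, Python scripts to look and compute and a shell command to move; the robot and the scene stay as the last step left them, time stands still between calls to the robot, and variables do not carry over. Pictures are saved under pics/ and viewed, about 8 in all and at most 12, crops included, and the job is handed in when it is done.

```bash
mkdir -p pics; python3 - <<'E'
from plant import r
import cv2,numpy as np
print(r.observe())
for n in("top","side"):
    cv2.imwrite(f"pics/{n}1.png",r.snapshot(n)[:,:,::-1])
    c=r.calibration(n);print(n,np.round(c["mtx"],1).tolist(),np.round(c["cam_to_world"],3).tolist())
print(np.round(r.calibration("wrist")["T_tool_cam"],3).tolist())
E
```

```text
{'time': 0.0, 'q': array([-1.26511498e+00,  2.21218062e-01,  1.52758462e+00,  4.15190308e-06,
        1.39474316e+00, -1.26102135e-01]), 'joint_vel': array([ 0.00033959, -0.00037018, -0.0005921 ,  0.0007036 , -0.00114078,
        0.00114114]), 'joint_torque': array([ 3.42981011e-04, -4.96897280e+01, -3.89389801e+01, -1.99148276e-04,
        1.12140505e-02, -2.47117100e-06]), 'position': array([ 261.36997465, -567.05772434,  230.21828241]), 'tcp_rot': array([ 1.98328384,  0.43696609, -1.98363122]), 'force': array([-0.94584529, -0.15468007, -0.23354004]), 'moment': array([ 0.02327827, -0.01040677, -0.01393255]), 'grip_width': 0.9970410738432688}
top [[399.2, 0.0, 324.2], [0.0, 399.2, 195.0], [0.0, 0.0, 1.0]] [[-0.006, -0.994, 0.107, 469.753], [-1.0, 0.007, 0.012, -33.0], [-0.012, -0.107, -0.994, 1406.532], [0.0, 0.0, 0.0, 1.0]]
side [[392.8, 0.0, 314.8], [0.0, 392.8, 197.0], [0.0, 0.0, 1.0]] [[-0.86, -0.34, 0.382, 149.625], [-0.511, 0.557, -0.655, 766.458], [0.01, -0.758, -0.652, 863.378], [0.0, 0.0, 0.0, 1.0]]
[[-0.002, -0.287, 0.958, -143.47], [1.0, -0.001, 0.002, 0.075], [0.001, 0.958, 0.287, -72.309], [0.0, 0.0, 0.0, 1.0]]
```

View pics/top1.png

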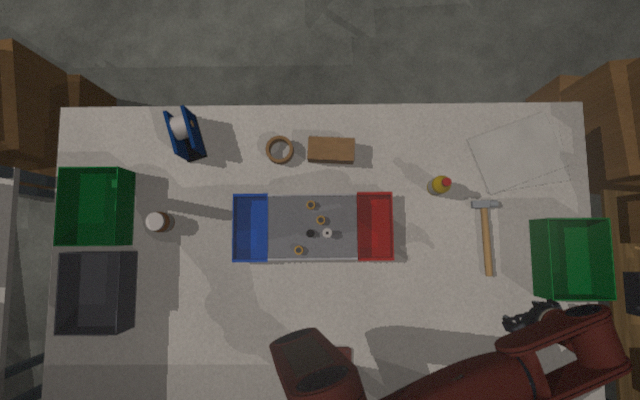

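View pics/side1.png

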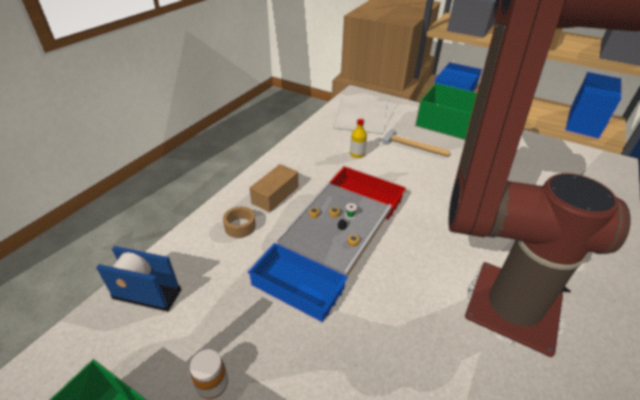

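The top view shows the blue bin on the left (+y) at about (250,228). The ferrules are near (311,205), (320,220) and (299,250), the cap is at (310,233) and the spool at (327,233). I'll enlarge it.

```bash
python3 - <<'E'
import cv2
a=cv2.imread("pics/top1.png")[185:270,225:400]
cv2.imwrite("pics/top1c.png",cv2.resize(a,None,fx=4.5,fy=4.5,interpolation=cv2.INTER_CUBIC))
E
```

```text
(no output)
```

View pics/top1c.png

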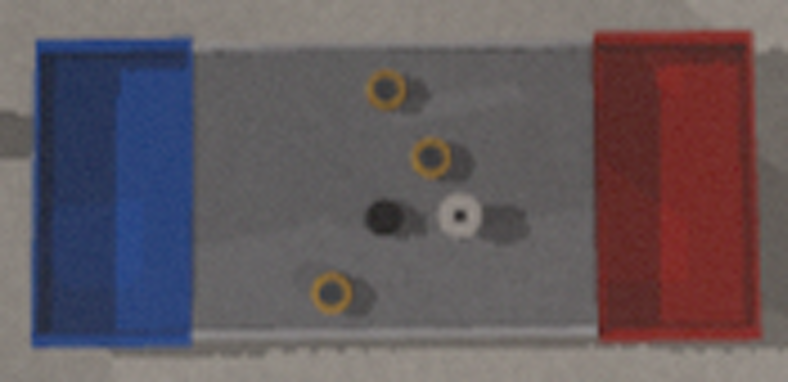

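```bash
cat >h.py <<'E'
import numpy as np
from plant import r
def px2w(K,T,uv,z):
    d=T[:3,:3]@np.linalg.solve(K,[*uv,1]);o=T[:3,3];return o+d*(z-o[2])/d[2]
def top(uv,z):
    c=r.calibration("top");return px2w(np.array(c["mtx"]),np.array(c["cam_to_world"]),uv,z)
E
python3 - <<'E'
from h import *
P=dict(f1=(386,90,78),f2=(431,158,78),f3=(332,293,78),cap=(384,217,86),spool=(460,216,95),bl=(193,39,54),bl2=(192,346,54),bo=(36,40,54),bo2=(33,346,54),rd=(594,33,54),rd2=(600,341,54),ro=(752,31,54),ro2=(761,338,54),lipL=(193,50,65),lipR=(595,42,65),lp2L=(193,334,65),lp2R=(598,328,65))
for k,(u,v,z) in P.items(): print(k,np.round(top(((u+.5)/4.5-.5+225,(v+.5)/4.5-.5+185),z),1))
from scipy.spatial.transform import Rotation as R
print(R.from_rotvec(r.observe()["tcp_rot"]).as_matrix().round(3))
E
```

```text
f1 [580.4  28.9  78. ]
f2 [529.8  -4.3  78. ]
f3 [431.3  68.9  78. ]
cap [486.5  30.2  86. ]
spool [486.7 -25.5  95. ]
bl [622.3 176.5  54. ]
bl2 [392.  175.1  54. ]
bo [622.4 296.   54. ]
bo2 [392.6 294.   54. ]
rd [ 624.6 -127.7   54. ]
rd2 [ 394.1 -128.8   54. ]
ro [ 625.2 -247.1   54. ]
ro2 [ 395.6 -248.3   54. ]
lipL [612.7 174.7  65. ]
lipR [ 616.5 -127.6   65. ]
lp2L [401.4 172.8  65. ]
lp2R [ 404.2 -126.6   65. ]
[[-0.001  0.419 -0.908]
 [ 0.002 -0.908 -0.419]
 [-1.    -0.002 -0.   ]]
```

```bash
python3 -m inch '{"hand":[255,255,255,255,255,255,255,255,255,255,255,255,255,255,255,255,255,255,255,255],"offset":[[0,0,0],[0,0,0],[0,0,0],[0,0,0],[0,0,0],[0,0,0],[0,0,0],[0,2.45,-3.9],[0,2.45,-3.9],[0,2.45,-3.9],[0,2.45,-3.9],[0,2.45,-3.9],[0,2.45,-3.9],[0,2.45,-3.9],[0,2.45,-3.9],[0,2.45,-3.9],[0,2.45,-3.9],[0,2.45,-3.9],[0,2.45,-3.9],[0,2.45,-3.9]],"roll":[-0.1626,-0.1626,-0.1626,-0.1626,-0.1626,-0.1626,-0.1626,0,0,0,0,0,0,0,0,0,0,0,0,0]}' 40
python3 - <<'E'
from h import *
import cv2
from scipy.spatial.transform import Rotation as R
o=r.observe();print(o["position"].round(1),o["q"].round(3),R.from_rotvec(o["tcp_rot"]).as_matrix().round(3).tolist(),o["grip_width"])
cv2.imwrite("pics/w1.png",r.snapshot("wrist")[:,:,::-1])
np.savez("w1.npz",p=o["position"],rv=o["tcp_rot"])
E
```

```text
time: 2.6
position: [580.9, -59.4, 230.9]
tcp_rot: [1.209, 1.209, -1.21]
force: [0.6, -1.0, -0.0]
grip_width: 0.0
[580.9 -59.4 230.9] [-0.237  0.124  1.637 -0.     1.382 -0.236] [[-0.001, 1.0, -0.001], [0.0, -0.001, -1.0], [-1.0, -0.001, -0.0]] 0.00011880370748406723
```

View pics/w1.png

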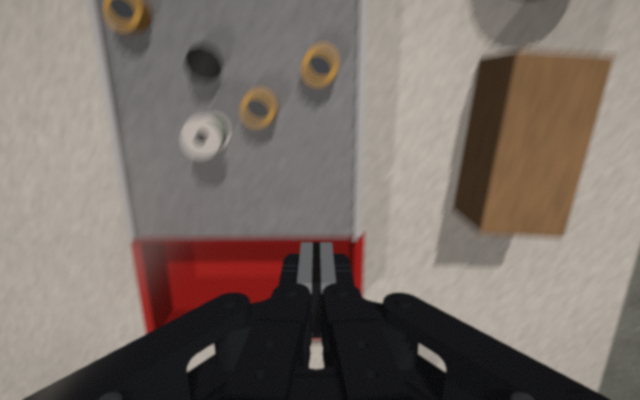

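The wrist view shows f1 at (321,63), f2 at (259,106), f3 at (124,12), the cap at (204,58) and the spool at (202,136). I'll check these against the top view.

```bash
python3 - <<'E'
from h import *
from scipy.spatial.transform import Rotation as R
d=np.load("w1.npz");T=np.eye(4);T[:3,:3]=R.from_rotvec(d["rv"]).as_matrix();T[:3,3]=d["p"]
c=r.calibration("wrist");T=T@np.array(c["T_tool_cam"]);K=np.array(c["mtx"])
for k,u,v,z in[("f1",321,63,78),("f2",259,106,78),("f3",124,12,78),("cap",204,57,86),("spool",202,136,95),("end",245,238,60),("lipR",357,100,65),("tip",317,242,231)]:print(k,px2w(K,T,(u,v),z).round(1))
E
```

```text
f1 [584.5  33.6  78. ]
f2 [533.9   0.7  78. ]
f3 [434.6  70.2  78. ]
cap [494.8  37.5  86. ]
spool [490.5 -21.5  95. ]
end [ 511.6 -124.    60. ]
lipR [615.3   5.   65. ]
tip [580.8 -51.3 231. ]
```

```bash
python3 -m inch '{"hand":[255,255,255,255,255,255,255,255,255],"offset":[[0,0.1,-4.0],[3,0,0],[3,0,0],[3,0,0],[3,0,0],[2,0,0],[1.5,0,0],[0.7,0,0],[0,0,0]],"roll":[0,0,0,0,0,0,0,0,0]}'
```

```text
time: 3.78
position: [581.6, -20.9, 69.4]
tcp_rot: [1.21, 1.209, -1.21]
force: [0.2, -0.0, 0.2]
grip_width: -0.002
```

```bash
python3 -m inch '{"hand":[255,255,255,255,255,255,255,255,255,255,255,255,255,255,255,255,255,255,255,255],"offset":[[0.3,0,0],[0,0,-0.8],[0,0,-0.8],[0,0,-0.8],[0,0,-0.8],[0,0,-1.2],[0,0,-1.6],[0,0,-1.6],[0,0,-1.6],[0,0,-1.6],[0,0,-1.6],[0,0,-1.6],[0,0,-1.6],[0,0,-1.6],[0,0,-1.6],[0,0,-1.6],[0,0,-1.2],[0,0,-0.6],[0,0,0],[-4,0,0]],"roll":[0,0,0,0,0,0,0,0,0,0,0,0,0,0,0,0,0,0,0,0]}'
python3 - <<'E'
from h import *
import cv2
a=r.snapshot("side")[150:330,220:440,::-1]
cv2.imwrite("pics/s2.png",cv2.resize(a,None,fx=3,fy=3,interpolation=cv2.INTER_CUBIC))
E
```

```text
time: 6.28
position: [578.5, 200.0, 102.7]
tcp_rot: [1.205, 1.213, -1.217]
force: [0.6, 0.3, 0.3]
grip_width: 0.006
```

View pics/s2.png

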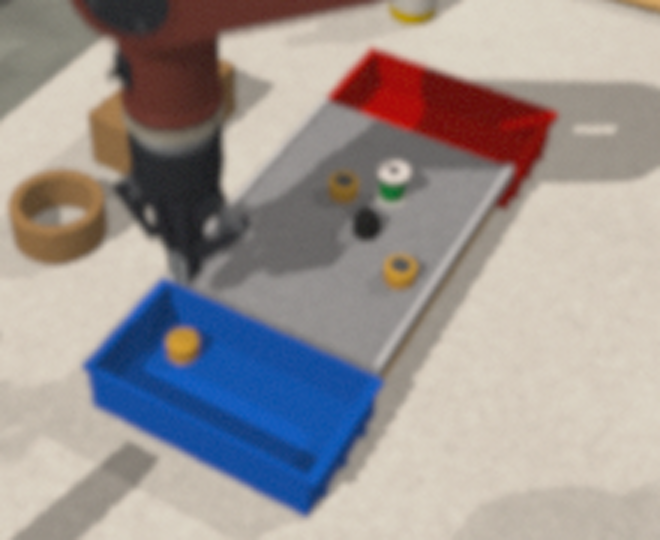

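f1 is in the bin, at (182,345) in the crop, and the others haven't moved. Next I'll set up behind f2.

```bash
python3 -m inch '{"hand":[255,255,255,255,255,255,255,255,255,255,255,255],"offset":[[-4,0,0],[-4,0,0],[0,-0.65,3.6],[0,-0.65,3.6],[0,-0.65,3.6],[0,-0.65,3.6],[0,-0.65,3.6],[0,-0.65,3.6],[0,-0.65,3.6],[0,0,0],[0,0,0],[0,0,0]],"roll":[0,0,0,0,0,0,0,0,0,0,0,0]}'
```

```text
time: 7.82
position: [536.1, -50.1, 186.3]
tcp_rot: [1.209, 1.209, -1.209]
force: [-1.1, 0.3, 0.8]
grip_width: 0.004
```

```bash
python3 -m inch '{"hand":[255,255,255,255,255,255,255,255],"offset":[[0,-0.3,0],[3,0,0],[3,0,0],[3,0,0],[2,0,0],[0.7,0,0],[0,0,0],[0,0,0]],"roll":[0,0,0,0,0,0,0,0]}'
```

```text
time: 8.82
position: [533.9, -50.9, 70.5]
tcp_rot: [1.21, 1.207, -1.208]
force: [-0.1, 0.5, 0.4]
grip_width: 0.001
```

```bash
python3 -m inch '{"hand":[255,255,255,255,255,255,255,255,255,255,255,255,255,255,255,255,255,255,255,255],"offset":[[0.4,0,0],[0,0,-0.8],[0,0,-0.8],[0,0,-0.8],[0,0,-0.8],[0,0,-0.8],[0,0,-1.2],[0,0,-1.65],[0,0,-1.65],[0,0,-1.65],[0,0,-1.65],[0,0,-1.65],[0,0,-1.65],[0,0,-1.65],[0,0,-1.65],[0,0,-1.65],[0,0,-1.65],[0,0,-1.65],[0,0,-1.2],[0,0,0]],"roll":[0,0,0,0,0,0,0,0,0,0,0,0,0,0,0,0,0,0,0,0]}'
python3 - <<'E'
from h import *
import cv2
a=r.snapshot("side")[150:330,220:440,::-1]
cv2.imwrite("pics/s3.png",cv2.resize(a,None,fx=3,fy=3,interpolation=cv2.INTER_CUBIC))
E
```

```text
time: 11.32
position: [533.1, 195.6, 65.2]
tcp_rot: [1.209, 1.209, -1.209]
force: [-0.3, -1.0, -0.2]
grip_width: -0.001
```

View pics/s3.png

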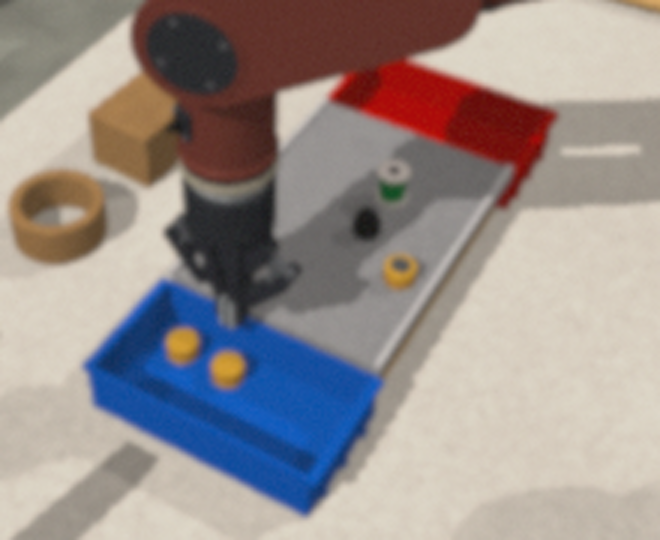

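f2 is in the bin too, at (228,368), and the spool, cap and third ferrule haven't moved. Now the third.

```bash
python3 -m inch '{"hand":[255,255,255,255,255,255,255,255,255,255,255,255],"offset":[[-4,0,0],[-4,0,0],[-4,0,0],[0,-1.67,2.9],[0,-1.67,2.9],[0,-1.67,2.9],[0,-1.67,2.9],[0,-1.67,2.9],[0,-1.67,2.9],[0,0,0],[0,0,0],[0,0,0]],"roll":[0,0,0,0,0,0,0,0,0,0,0,0]}'
```

```text
time: 12.88
position: [433.2, 21.2, 185.4]
tcp_rot: [1.21, 1.209, -1.209]
force: [-0.4, 0.8, 0.5]
grip_width: -0.002
```

```bash
python3 -m inch '{"hand":[255,255,255,255,255,255,255],"offset":[[3,0,0],[3,0,0],[3,0,0],[2,0,0],[0.7,0,0],[0,0,0],[0,0,0]],"roll":[0,0,0,0,0,0,0]}'
```

```text
time: 13.75
position: [433.7, 20.8, 69.3]
tcp_rot: [1.21, 1.208, -1.208]
force: [-0.0, 0.4, -0.2]
grip_width: -0.004
```

```bash
python3 -m inch '{"hand":[255,255,255,255,255,255,255,255,255,255,255,255,255,255,255,255,255,255,255],"offset":[[0.3,0,0],[0,0,-0.8],[0,0,-0.8],[0,0,-0.8],[0,0,-0.8],[0,0,-1.2],[0,0,-1.65],[0,0,-1.65],[0,0,-1.65],[0,0,-1.65],[0,0,-1.65],[0,0,-1.65],[0,0,-1.65],[0,0,-1.2],[0,0,0],[-4,0,0],[-4,0,0],[-4,0,0],[0,0,0]],"roll":[0,0,0,0,0,0,0,0,0,0,0,0,0,0,0,0,0,0,0]}'
python3 - <<'E'
from h import *
import cv2
a=r.snapshot("side")[150:330,220:440,::-1]
cv2.imwrite("pics/s4.png",cv2.resize(a,None,fx=3,fy=3,interpolation=cv2.INTER_CUBIC))
E
```

```text
time: 16.12
position: [435.5, 192.4, 189.2]
tcp_rot: [1.215, 1.205, -1.204]
force: [-0.2, -0.4, -0.3]
grip_width: 0.002
```

View pics/s4.png

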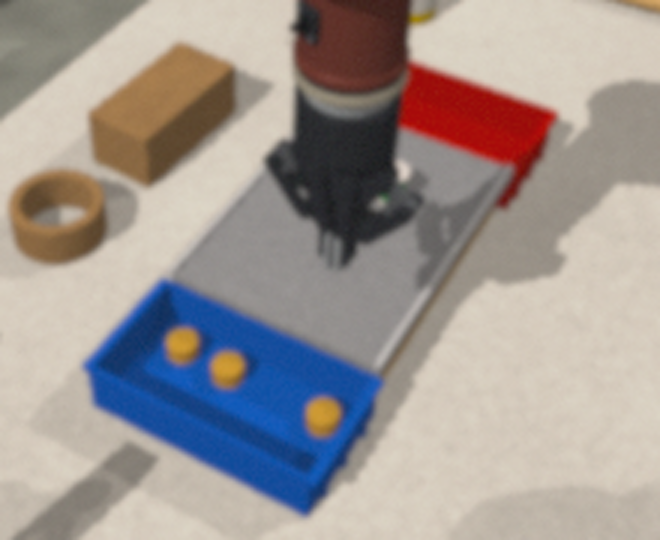

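All three are in the bin, at (182,345), (228,368) and (322,415). The gripper hides the cap here, so I'll check it with the wrist camera.

```bash
python3 - <<'E'
from h import *
import cv2
cv2.imwrite("pics/w5.png",r.snapshot("wrist")[:,:,::-1])
E
```

```text
(no output)
```

View pics/w5.png

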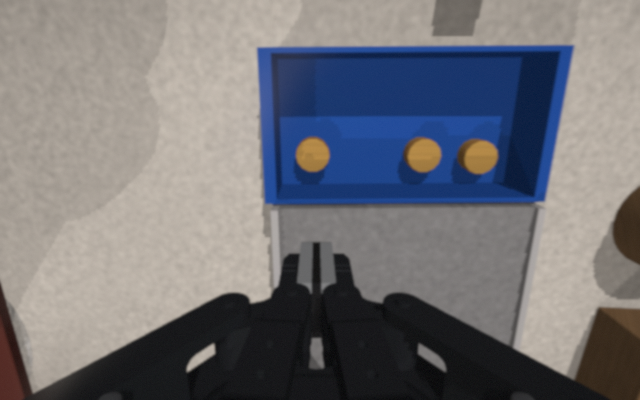

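The ferrules are on the floor of the blue bin, but the cap is out of frame. I'll back away at height and check it.

```bash
python3 -m inch '{"hand":[255,255,255,255,255,255,255,255],"offset":[[-3,0,0],[0,0,4],[0,0,4],[0,0,4],[0,0,4],[0,0,4],[0,0,4],[0,0,0]],"roll":[0,0,0,0,0,0,0,0]}'
python3 - <<'E'
from h import *
import cv2
cv2.imwrite("pics/w6.png",r.snapshot("wrist")[:,:,::-1])
E
```

```text
time: 17.23
position: [431.7, -49.8, 213.5]
tcp_rot: [1.212, 1.209, -1.215]
force: [-0.2, 0.3, -0.7]
grip_width: -0.003
```

View pics/w6.png

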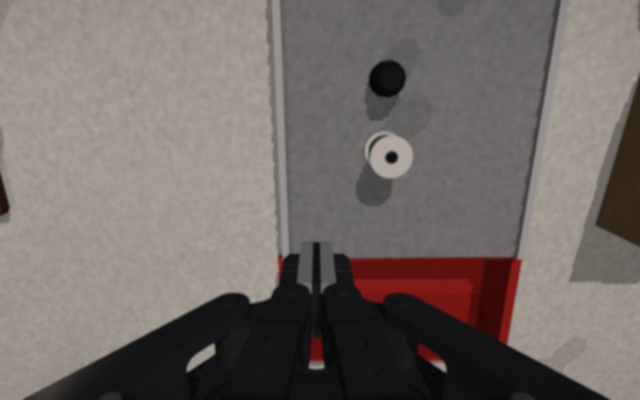

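The cap (387,78) and spool (391,157) are both upright and in their places, and the red bin looks empty. Handing in.

```bash
python3 -c "
from plant import r
print(r.job_done())"
```

```text
the job is handed in; nothing more can be done
None
```

All three ferrules are in the blue bin at the board's +y end, and the job was handed in at about 17 s. I swept each one along its lane with the shut fingers and picked none of them up.

- **Ferrules:** the last side and wrist pictures show all three on the floor of the blue bin.
- **Spool and cap:** the last wrist picture shows both upright, in their lane and about as far apart as before. I judged this by eye and did not re-measure their positions.
- **Rest of the table:** the tape and carton look unmoved in the side view, and the visible part of the red bin is empty. I did not look again at the glue, jar and mallet. The path stayed well above the glue and mallet and did not go near the jar.
- **Forces:** wrist force read about 1 N or less at the end of every move.
- **Disagreement:** the top and wrist cameras differed by about 4 mm on most positions and about 8 to 11 mm on the cap. I aimed between the two readings or at the wrist camera's, which the finger width and the gap to the spool allowed.

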